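Put the coin tray away in the empty showcase

ROBOT

A 6-joint arm with a two-finger parallel gripper is mounted at the origin on the work surface. World frame = base frame: x ahead of the robot, y to its left, z up, the work surface at z = 0. Lengths are in m, angles in rad, forces in N, time in s.
With the tool pointing down it reaches from about 0.3 to 0.75 m from the base axis. Payload 8.5 kg.
Tool frame: the origin (TCP) lies between the finger pads; the fingertips stand 14 mm ahead of it and the grasp point (between the pads) lies 5 mm behind it (ctrl.tip_extent is the distance from the TCP to the fingertips, in m); y points along the fingers, x is the direction in which the jaws open and shut, and the axes are right-handed (so a half turn about y gives the same grasp; the last joint's range is limited). The gripper opens to 88 mm and grips with 3 to 60 N. Pads are 18 mm wide; open, the fingers measure 123 mm over their backs; the gripper's body (75 mm by 187 mm) begins 45 mm behind the grasp point.
Start: joints at [-1.543, 0.381, 1.297, -0, 1.464, -0.215], TCP at [0.132, -0.534, 0.253] pointing down, gripper open.
Joint ranges: [-3.11, 3.11], [-0.89, 2.33], [0.22, 2.48], [-1.42, 4.56], [0.17, 2.85], [-2.88, 2.88]. Speed limits (rad/s): [2.39, 2.39, 3.14, 3.14, 3.14, 3.14].

INTERFACE

Orientations are given as a unit quaternion [x, y, z, w].
In Python, from bench import ctrl, hand, kinematics, snapshot, job, find_in, cut_out, landmark_of, telemetry gives the robot as it stands. Calls block until the motion is done:
- ctrl.movep(position, orientation): joint-space move of the TCP to a pose.
- ctrl.move_linear(position, vel=0.15, attitude=None, guard=None): straight line of the TCP; attitude=None keeps the orientation; vel is the mean speed in m/s. With guard (N) it stops when the force on the tool has changed by that much, and returns True; else False.
- ctrl.move_joints(angles): joint-space move.
- hand.command_gripper(opening, newtons=None): opening from 0.0 (shut) to 1.0 (fully open); newtons is the grip in N (None keeps the last); returns when the fingers have stopped.
- ctrl.hold(seconds).
- kinematics.solve_ik(position, orientation): joint angles nearest the present ones, or None.
- snapshot(name): name is "side" or "top"; returns a dict with "image" (420x560x3 uint8, blue, green, red), "depth" (420x560 float32, m along the optical axis (not along the pixel's ray), 0 where there is no reading), "vfov" (degrees; the focal length in pixels is half the picture's height over the tangent of half this angle, whatever the lens; pixels are square), "cx", "cy" (the principal point, pixels), "distortion" ([k1, k2, p1, p2, k3] as OpenCV has them; the pictures are not rectified), "eye" and "rotation" of the camera in the world. Camera axes: x right, y up, looking along -z (the intrinsics and any distortion apply to the point x, -y, -z); pixel columns grow to the right and rows downward; lengths in m; the calibration is good to about 2 mm. A picture is of the moment at which its call begins.
A pose or a line that the arm cannot do raises ctrl.Unreachable and nothing moves.
- job.close_job(): hands the job in, once; it reports no verdict.
Trained networks look in a picture, given as the dict that the camera call returned (one of the last four; its "shot" number tells which), for a name from the list of things; names that differ only in an ending like _2 or _b are one class to them, and where a whole thing is asked for, a point or a joint stands for the part that bears it (a point fixed in the world has none). Each returns a list of dicts, best first, with "conf" (0 to 1); they miss things now and then, are a little off and sometimes report something else, mostly with a low value. They report only what shows in the picture. A call takes as long as a camera call. They do not tell look-alikes from the thing itself.
- find_in(picture, label): "point" ([x, y, z] in m, in world coordinates, good to about 4 mm: the middle of the surface that is visible of it).
- cut_out(picture, label): "region" (420x560 bool, what is visible of it).
- landmark_of(picture, label): "point" ([x, y, z] in m, in world coordinates, good to about 4 mm: a listed point, or the origin of a listed thing).
Readings, each from a call of its own:
- telemetry.read_time(): time.
- telemetry.read_q(): joint angles.
- telemetry.read_qd(): joint speeds.
- telemetry.read_joint_efforts(): joint torques, N m.
- telemetry.read_eef_pos(): TCP position.
- telemetry.read_eef_rot(): TCP orientation.
- telemetry.read_force(): force on the tool from outside, world axes, zero at the start.
- telemetry.read_moment(): the same for the moment, N m.
- telemetry.read_width(): opening from 0.0 (shut) to 1.0 (fully open).
Only numpy, scipy, OpenCV 4.12 (cv2) and the standard library are available. Lean on these libraries where they do the work, as an engineer would, in place of code of your own. Each camera call takes 0.05 s, during which the arm holds its last target. There are 200 camera calls.

TASK

Put the blue-lined coin tray that is out on the cloth into whichever of the two showcases is empty: slide it in under the clear top, back edge first, until it is fully home with its front edge flush and only its wooden pull block sticking out in front. Keep the tray level so that the coins stay put, and leave the other tray and all the other things on the stall where they are.

Things in the scene. Friction and masses are not known exactly. Their poses are not given: they have to be found in the camera images.
- tray: the tray to put away: dark wood, blue lining, silver coins, 120 long (x) x 100 wide x 26 high, about 0.35 kg, coins lying in it. Upright pale wooden pull block 28 x 28 x 50 high, from the underside up, on the middle of the front edge, centre at x -74, y 0. Origin: centre of the underside without the block; z up, x from the block to the back edge, which enters first
- other_tray: a like tray already home in one showcase: green lining, brass coins, 120 long (x) x 100 wide x 26 high, about 0.35 kg, coins lying in it. Upright pale wooden pull block 28 x 28 x 50 high, from the underside up, on the middle of the front edge, centre at x -74, y 0. Origin: centre of the underside without the block; z up, x from the block to the back edge, which enters first
- case_a: one of two alike fixed wooden showcases, no floor, 132 deep (x) x 140 wide x 46 high outside. Bay 120 x 116 wide x 40 high under a clear rigid top with wooden edge, side walls 12 thick, open only at the front (its own -x, roughly towards the robot). Origin: centre of the bay on the table: front edge at x -60, inner back wall at x +60; a tray fully home has the same origin and axes
- case_b: one of two alike fixed wooden showcases, no floor, 132 deep (x) x 140 wide x 46 high outside. Bay 120 x 116 wide x 40 high under a clear rigid top with wooden edge, side walls 12 thick, open only at the front (its own -x, roughly towards the robot). Origin: centre of the bay on the table: front edge at x -60, inner back wall at x +60; a tray fully home has the same origin and axes
- jar: lidded silver jar, 52 diameter, 90 high, standing between the showcases; origin: centre of underside
- coffee_pot: silver coffee pot, 110 diameter, 195 high, black handle and spout; origin: centre of underside
- goblet: brass goblet, 66 diameter, 125 high; origin: centre of underside
- basket: silver bowl, 150 diameter, 50 high; origin: centre of underside
- bangle: brass bangle lying flat, 74 diameter, 24 high; origin: centre of underside
- bracelet: blue enamel bracelet lying flat, 72 diameter, 30 high; origin: centre of underside
- blue_bin: open blue plastic bin, 160 x 120 x 70 high; origin: centre of underside
There are look-alikes about, which are no part of the job. Leave any red look-alike of the case_a alone.

How it is judged:
By the outcome, as a careful person would: the job done as asked, in the order asked, and still so for the second after the job is handed in, with the robot touching nothing.
It also fails if it takes over 43 s, if anything falls off the work surface, if the arm or the gripper's body presses on something with over 40 N, if the wrist force passes 120 N, or if a joint passes its speed limit or range.

## Working session

There is one attempt and no reset: what is moved stays moved. The work goes in short steps, each a Python script; the robot and the scene stay as the last script left them, time stands still between calls to the robot, and variables do not carry over. Pictures are saved under pics/ and viewed, about 8 in all and at most 12, crops included, and the job is handed in when it is done.

```bash
mkdir -p pics; ls; cat > h.py <<'E'
import numpy as np, cv2
from bench import ctrl, hand, kinematics, snapshot, job, find_in, cut_out, landmark_of, telemetry
def K(s):
    f=s["image"].shape[0]/2/np.tan(np.radians(s["vfov"])/2)
    return np.array([[f,0,s["cx"]],[0,f,s["cy"]],[0,0,1.]])
def unproj(s,uv,z=None):
    """pixels -> world; at depth, or on plane z if given"""
    uv=np.asarray(uv,float).reshape(-1,2)
    n=cv2.undistortPoints(uv[:,None],K(s),np.array(s["distortion"],float))[:,0]
    d=np.c_[n[:,0],-n[:,1],-np.ones(len(n))]@np.array(s["rotation"]).T
    e=np.array(s["eye"])
    if z is None:
        t=s["depth"][uv[:,1].astype(int),uv[:,0].astype(int)]
    else: t=(z-e[2])/d[:,2]
    return e+d*t[:,None]
def proj(s,P):
    c=(np.asarray(P,float).reshape(-1,3)-s["eye"])@np.array(s["rotation"])
    c=c*[1,-1,-1]
    return cv2.projectPoints(c,np.zeros(3),np.zeros(3),K(s),np.array(s["distortion"],float))[0][:,0]
E
python3 - <<'E'
from h import *
for n in("top","side"):
    s=snapshot(n); cv2.imwrite(f"pics/{n}0.png",s["image"]); print(n,np.round(s["eye"],3),s["vfov"],s["distortion"])
    print(np.round(s["rotation"],2).tolist())
    for l in("tray","case_a","jar","coffee_pot","goblet","basket","bangle","bracelet","blue_bin"):
        print(l,[(np.round(r["point"],3).tolist(),round(r["conf"],2)) for r in landmark_of(s,l)])
print(telemetry.read_time())
E
```

```text
pics
top [ 0.318 -0.017  1.092] 52.873492799287725 [-0.05048682  0.          0.          0.          0.        ]
[0.06, -0.06, -0.7, 0.71]
tray [([0.365, -0.456, 0.0], 0.65), ([0.508, -0.027, 0.002], 0.56)]
case_a [([0.446, 0.217, -0.001], 0.64), ([0.735, -0.184, 0.003], 0.56), ([0.729, 0.193, -0.001], 0.55)]
jar [([0.703, -0.011, 0.003], 0.71), ([0.364, -0.456, 0.001], 0.59), ([0.408, 0.39, 0.003], 0.17)]
coffee_pot [([0.63, 0.416, -0.001], 0.73), ([0.597, -0.44, -0.005], 0.58)]
goblet [([0.41, 0.393, 0.003], 0.61), ([0.294, 0.423, -0.0], 0.49)]
basket [([0.365, -0.454, -0.003], 0.79)]
bangle [([0.328, -0.246, 0.0], 0.77)]
bracelet [([0.295, 0.423, 0.001], 0.89)]
blue_bin [([0.598, -0.438, -0.005], 0.98)]
side [0.478 0.955 0.616] 51.80437670720075 [0.01152466 0.         0.         0.         0.        ]
[0.0, 0.49, 0.87, -0.02]
tray [([0.508, -0.029, 0.001], 0.63), ([0.295, 0.425, 0.002], 0.49)]
case_a [([0.731, -0.182, 0.0], 0.92), ([0.729, 0.194, 0.003], 0.79), ([0.447, 0.221, -0.0], 0.65)]
jar [([0.706, -0.009, -0.003], 0.85)]
coffee_pot [([0.626, 0.421, -0.002], 0.59)]
goblet [([0.412, 0.388, 0.0], 0.95)]
basket [([0.362, -0.458, -0.001], 0.9)]
bangle [([0.331, -0.252, -0.001], 0.89)]
bracelet [([0.296, 0.423, 0.004], 0.68)]
blue_bin [([0.594, -0.436, 0.001], 0.91)]
1.0
```

View pics/top0.png

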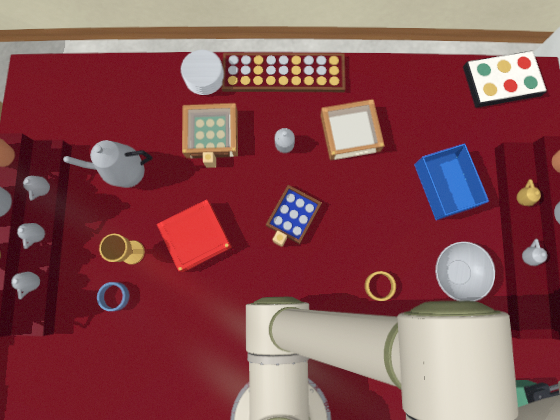

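View pics/side0.png

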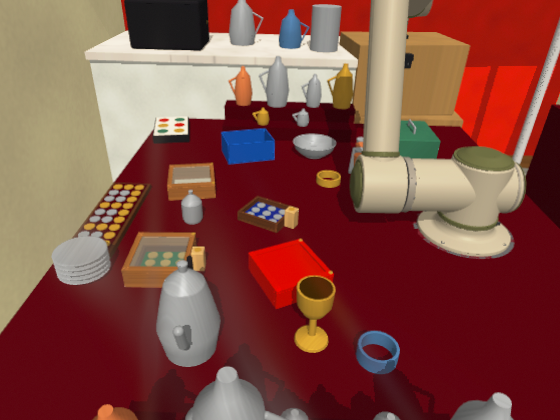

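The top view shows the empty showcase at (352,130), the occupied one at (210,130), the blue tray at (294,213) with its block at (280,238), and the red look-alike at (194,235). Next I'll get accurate poses for the tray and the empty case.

```bash
python3 - <<'E'
from h import *
s=snapshot("top"); im=s["image"].copy()
def near(rs,c):
    return min(rs,key=lambda r:np.hypot(*(np.argwhere(r["region"]).mean(0)[::-1]-c)))["region"]
def rect(P):
    r=cv2.minAreaRect(P[:,:2].astype(np.float32)*1000); return np.round(r[0],1),np.round(r[1],1),round(r[2],1)
case=near(cut_out(s,"case_a"),(352,130)); tray=near(cut_out(s,"tray"),(294,213))
for nm,m in(("case",case),("tray",tray)):
    vu=np.argwhere(m); P=unproj(s,vu[:,::-1]); 
    print(nm,len(P),np.percentile(P[:,2],[2,25,50,75,98]).round(3))
    if nm=="case": 
        sel=P[P[:,2]>.035]; print("plane46",rect(unproj(s,vu[:,::-1],.046)))
        for q in((352,130),(345,120),(360,140),(330,155),(355,155)): print(q,unproj(s,[q]).round(3))
    else:
        sel=P[(P[:,2]>.008)&(P[:,2]<.034)]; b=P[(P[:,2]>.042)]; print("block top",b.mean(0).round(4),len(b))
        # all pixels above table near tray
    print("sel",rect(sel))
    c,_=cv2.findContours(m.astype(np.uint8),0,1); cv2.drawContours(im,c,-1,(0,255,0),1)
o=np.hstack([cv2.resize(im[85:175,300:400],None,fx=4,fy=4,interpolation=2),cv2.resize(im[175:265,250:350],None,fx=4,fy=4,interpolation=2)])
cv2.imwrite("pics/c1.png",o)
E
```

```text
Traceback (most recent call last):
  File "h.py", line 10, in unproj
    d=np.c_[n[:,0],-n[:,1],-np.ones(len(n))]@np.array(s["rotation"]).T
      ~~~~~~~~~~~~~~~~~~~~~~~~~~~~~~~~~~~~~~^~~~~~~~~~~~~~~~~~~~~~~~~~
ValueError: matmul: Input operand 1 has a mismatch in its core dimension 0, with gufunc signature (n?,k),(k,m?)->(n?,m?) (size 4 is different from 3)
```

```bash
sed -i 's/np.array(s\["rotation"\])/R.from_quat(s["rotation"]).as_matrix()/; 1a from scipy.spatial.transform import Rotation as R' h.py; cat > m.py <<'E'
from h import *
s=snapshot("top"); im=s["image"].copy()
def near(rs,c):
    return min(rs,key=lambda r:np.hypot(*(np.argwhere(r["region"]).mean(0)[::-1]-c)))["region"]
def rect(P):
    r=cv2.minAreaRect(P[:,:2].astype(np.float32)*1000); return np.round(r[0],1),np.round(r[1],1),round(r[2],1)
case=near(cut_out(s,"case_a"),(352,130)); tray=near(cut_out(s,"tray"),(294,213))
for nm,m in(("case",case),("tray",tray)):
    vu=np.argwhere(m); P=unproj(s,vu[:,::-1])
    print(nm,len(P),np.percentile(P[:,2],[2,25,50,75,98]).round(3))
    if nm=="case":
        sel=P[P[:,2]>.035]
        for q in((352,130),(345,120),(360,140),(330,155),(355,155)): print(q,unproj(s,[q]).round(3))
    else:
        sel=P[(P[:,2]>.008)&(P[:,2]<.034)]; b=P[(P[:,2]>.042)]; print("block top",b.mean(0).round(4),len(b))
    print("sel",rect(sel))
    c,_=cv2.findContours(m.astype(np.uint8),0,1); cv2.drawContours(im,c,-1,(0,255,0),1)
i0=s["image"]
o=np.hstack([cv2.resize(i0[85:175,300:400],None,fx=4,fy=4,interpolation=2),cv2.resize(im[175:265,250:350],None,fx=4,fy=4,interpolation=2)])
cv2.imwrite("pics/c1.png",o)
E
python3 m.py
```

```text
case 2851 [-0.001  0.042  0.044  0.045  0.049]
(352, 130) [[ 0.732 -0.184  0.038]]
(345, 120) [[ 0.758 -0.165  0.044]]
(360, 140) [[ 0.702 -0.203  0.045]]
(330, 155) [[ 0.668 -0.127  0.023]]
(355, 155) [[ 0.677 -0.197 -0.003]]
sel (array([ 561.7, -151.4]), array([174.5, 527.7]), 79.4)
tray 1929 [0.008 0.012 0.014 0.023 0.051]
block top [0.4377 0.0023 0.1158] 126
sel (array([499.5, -23.9]), array([100.7, 148.5]), 61.7)
```

View pics/c1.png

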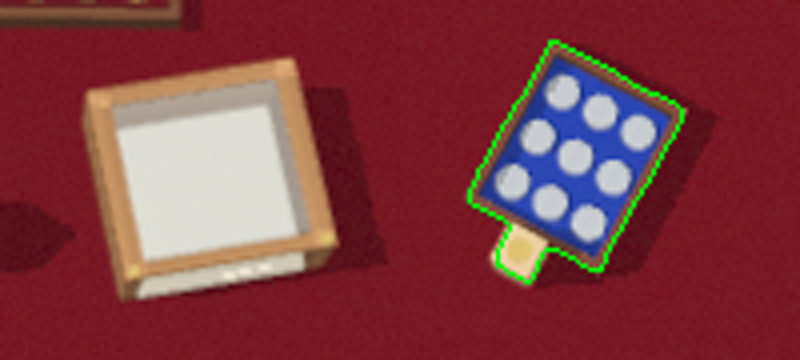

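The case is empty, with a white liner visible through the clear top. It is turned a little clockwise, and the tray's block points lower-left. I'll fit both from their corners and move.

```bash
cat > fit.py <<'E'
from h import *
s=snapshot("top")
def fit(px,z,mod):
    W=unproj(s,px,z)[:,:2]; A=np.array(mod)/1000.
    R_,rs=R.align_vectors(np.c_[W-W.mean(0),0*W[:,0]],np.c_[A-A.mean(0),0*A[:,0]])
    y=R_.as_euler("zyx")[0]; c,n=np.cos(y),np.sin(y); M=np.array([[c,-n],[n,c]])
    o=W.mean(0)-M@A.mean(0); return o.round(4),round(np.degrees(y),2),((W-o)@M*1000).round(1).tolist()
g=lambda L,x0,y0:[(x0+x/4-.375,y0+y/4-.375) for x,y in L]
print("case",fit(g([(86,93),(295,60),(337,243),(119,275)],300,85),.046,[(72,70),(72,-70),(-60,-70),(-60,70)]))
print("tray",fit(g([(155,42),(284,110),(202,271),(70,198)],250,175),.026,[(60,50),(60,-50),(-60,-50),(-60,50)]))
hsv=cv2.cvtColor(s["image"],cv2.COLOR_BGR2HSV)
m=((hsv[...,0]>12)&(hsv[...,0]<28)&(hsv[...,2]>200)).astype(np.uint8); m[:225]=0;m[248:]=0;m[:,:268]=0;m[:,292:]=0
vu=np.argwhere(m); print("block",len(vu),unproj(s,vu[:,::-1],.05).mean(0).round(4))
E
python3 fit.py
python3 - <<'E'
import sys; sys.path.insert(0,'.')
from h import *
def q(yaw): # tool x along tray y(lateral), z down
    x=np.array([-np.sin(yaw),np.cos(yaw),0]); z=np.array([0,0,-1.]); return [R.from_matrix(np.c_[sg*x,np.cross(z,sg*x),z]).as_quat() for sg in(1,-1)]
for p,y in(((.445,.005,.035),-28.5),((.60,-.15,.035),8),((.66,-.175,.035),10)):
    for k in q(np.radians(y)):
        j=kinematics.solve_ik(list(p),k.tolist()); print(p,None if j is None else np.round(j,2))
E
```

```text
case (array([ 0.7335, -0.1841]), np.float64(9.63), [[69.7, 70.9], [70.9, -70.8], [-58.9, -72.1], [-57.7, 72.1]])
tray (array([ 0.5103, -0.0322]), np.float64(-27.7), [[58.6, 47.8], [57.9, -46.8], [-59.1, -48.6], [-57.3, 47.5]])
block 111 [0.4456 0.005  0.05  ]
(0.445, 0.005, 0.035) [0.   1.31 2.42 3.72 2.08 1.88]
(0.445, 0.005, 0.035) [-0.34  1.13  1.26  0.21  2.32  1.72]
(0.6, -0.15, 0.035) [-0.75  1.06  2.01  2.25  1.52  1.63]
(0.6, -0.15, 0.035) [-0.28  1.38  0.48 -1.    2.64  0.63]
(0.66, -0.175, 0.035) [-0.72  1.04  1.81  2.23  1.39  1.8 ]
(0.66, -0.175, 0.035) None
```

The tool's pointing axis is y, not z, so I'll correct the orientation helper.

```bash
cat >> h.py <<'E'
def quat(yaw,sg=1):
    """tool y down, jaws (x) across the tray of this yaw"""
    x=sg*np.array([-np.sin(yaw),np.cos(yaw),0]); y=np.array([0,0,-1.])
    return R.from_matrix(np.c_[x,y,np.cross(x,y)]).as_quat().tolist()
E
python3 - <<'E'
from h import *
print(np.round(R.from_quat(telemetry.read_eef_rot()).as_matrix(),2))
for p,y in(((.4455,.004,.028),-28),((.57,-.13,.028),-10),((.60,-.20,.03),9.6),((.66,-.196,.03),9.6)):
    for sg in(1,-1):
        j=kinematics.solve_ik(list(p),quat(np.radians(y),sg)); print(p,sg,None if j is None else np.round(j,2))
E
```

```text
[[ 0.24  0.    0.97]
 [-0.97  0.    0.24]
 [-0.   -1.    0.  ]]
(0.4455, 0.004, 0.028) 1 [-0.26  0.53  1.88 -0.    0.73 -1.34]
(0.4455, 0.004, 0.028) -1 [-0.26  0.53  1.88 -0.    0.73  1.8 ]
(0.57, -0.13, 0.028) 1 [-0.43  0.69  1.48 -0.    0.98 -1.82]
(0.57, -0.13, 0.028) -1 [-0.43  0.69  1.48 -0.    0.98  1.32]
(0.6, -0.2, 0.03) 1 [-0.51  0.74  1.33 -0.    1.07 -2.25]
(0.6, -0.2, 0.03) -1 [-0.51  0.74  1.33 -0.    1.07  0.89]
(0.66, -0.196, 0.03) 1 [-0.46  0.82  1.14 -0.    1.18 -2.2 ]
(0.66, -0.196, 0.03) -1 [-0.46  0.82  1.14 -0.    1.18  0.94]
```

```bash
python3 - <<'E'
from h import *
y=np.radians(-28.3); b=np.array([.4456,.005])-.002*np.array([np.cos(y),np.sin(y)])
hand.command_gripper(1.0)
ctrl.movep([*b,.15],quat(y,-1))
ctrl.move_linear([*b,.025],vel=.1,guard=8) and print("guard!",telemetry.read_eef_pos())
hand.command_gripper(0.0,40)
print("w",telemetry.read_width()*88,telemetry.read_eef_pos(),telemetry.read_force(),telemetry.read_time())
yc=np.radians(9.6); u=np.array([np.cos(yc),np.sin(yc)]); C=np.array([.7335,-.1841])
p=C-(.074+.120+.025+.002)*u
print(ctrl.move_linear([*p,.025],vel=.08,attitude=quat(yc,-1),guard=25))
print(telemetry.read_eef_pos(),telemetry.read_force(),telemetry.read_time())
o=[]
for n in("top","side"):
    s=snapshot(n); cv2.imwrite(f"pics/{n}1.png",s["image"])
    for l in("tray","case_a"): print(n,l,[np.round(r["point"],3).tolist() for r in landmark_of(s,l)])
    c=proj(s,[.65,-.2,.02])[0].astype(int); o.append(cv2.resize(s["image"][max(0,c[1]-75):,max(0,c[0]-65):][:150,:130],(390,450),interpolation=2)); print(n,max(0,c[0]-65),max(0,c[1]-75))
cv2.imwrite("pics/c2.png",np.hstack(o))
E
```

```text
w 27.647861623813448 [0.44383094 0.00597895 0.02497304] [ 0.19557203 -0.72261545  0.90203683] 6.1583
False
[ 0.51558377 -0.22086993  0.02502289] [-1.32088701  1.2725233   1.84180965] 9.2833
top tray [[0.59, -0.205, 0.002], [0.407, 0.395, 0.0]]
top case_a [[0.733, -0.183, 0.0], [0.446, 0.218, -0.002]]
top 292 86
side tray [[0.591, -0.205, 0.002]]
side case_a [[0.45, 0.222, 0.001], [0.732, -0.184, 0.002], [0.729, 0.193, 0.002]]
side 157 104
```

View pics/c2.png

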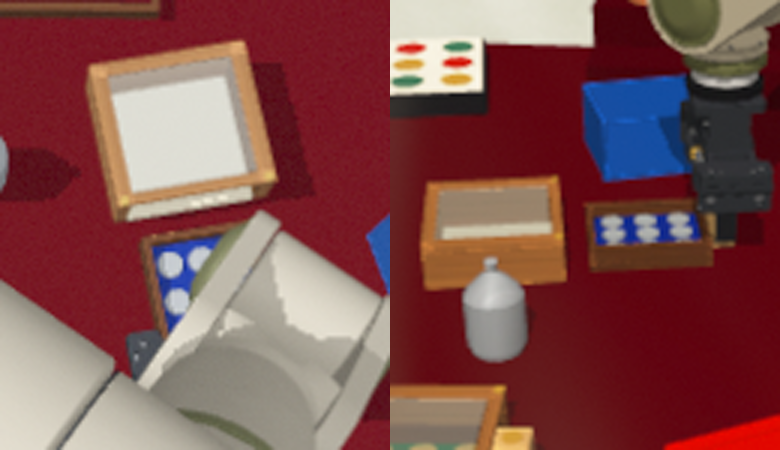

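The tray is in line with the bay: its back-left corner at crop (142,237) is about 20 mm inside the case's outer left side, as expected. The coins are still in place. I'll slide it in.

```bash
python3 - <<'E'
from h import *
yc=np.radians(9.6); u=np.array([np.cos(yc),np.sin(yc)]); C=np.array([.7335,-.1841])
P=lambda d:[*(C+(d-.076)*u),.025]
prog=lambda:round(float((np.array(telemetry.read_eef_pos())[:2]-C)@u+.076)*1000,1)
g=ctrl.move_linear(P(-.012),vel=.06,guard=12); print(g,prog(),telemetry.read_force())
if not g:
    g=ctrl.move_linear(P(.012),vel=.02,guard=12); print(g,prog(),telemetry.read_force())
print(telemetry.read_time())
s=snapshot("side")
for l in("tray","case_a"): print(l,[np.round(r["point"],3).tolist() for r in landmark_of(s,l)])
c=proj(s,[.70,-.19,.02])[0].astype(int)-[50,45]; cv2.imwrite("pics/c3.png",cv2.resize(s["image"][c[1]:c[1]+90,c[0]:c[0]+120],None,fx=5,fy=5,interpolation=2))
E
```

```text
False -12.0 [-2.78092767 -0.55305861  3.80694026]
True -0.4 [-1.97071324 -0.5258675   5.45566343]
12.6583
tray []
case_a [[0.446, 0.221, -0.004], [0.728, 0.195, 0.001], [0.734, -0.183, 0.001]]
```

View pics/c3.png

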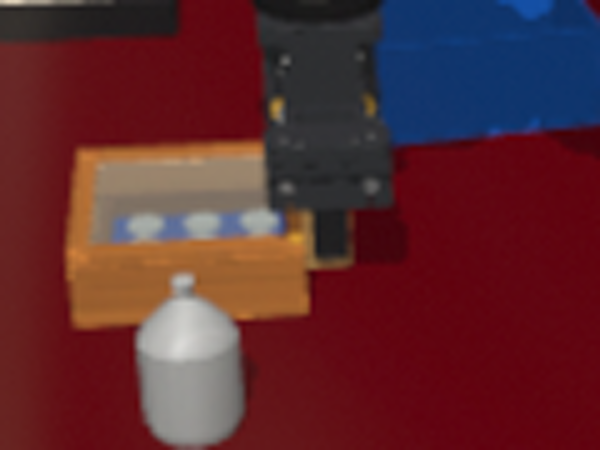

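The guard stopped the slide 0.4 mm from nominal home, which points to back-wall contact. The tray is inside with its coins in place. I'll release, lift clear and inspect.

```bash
python3 - <<'E'
from h import *
hand.command_gripper(1.0); p=np.array(telemetry.read_eef_pos())
ctrl.move_linear([*p[:2],.15],vel=.1)
ctrl.movep([.38,-.15,.28],telemetry.read_eef_rot())
o=[]
for n,h in(("top",45),("side",45)):
    s=snapshot(n)
    if n=="top": cv2.imwrite("pics/top3.png",s["image"])
    for l in("tray","case_a","jar"): print(n,l,[np.round(r["point"],3).tolist() for r in landmark_of(s,l)])
    c=proj(s,[.70,-.19,.02])[0].astype(int)-[35,40]; o.append(cv2.resize(s["image"][c[1]:c[1]+90,c[0]:c[0]+78],None,fx=5,fy=5,interpolation=2)); print(c)
cv2.imwrite("pics/c4.png",np.hstack(o)); print(telemetry.read_time())
E
```

```text
top tray [[0.293, 0.423, -0.001]]
top case_a [[0.728, 0.192, -0.002], [0.73, -0.186, 0.001], [0.447, 0.217, -0.001]]
top jar [[0.728, 0.194, -0.002], [0.701, -0.011, 0.002]]
[318 103]
side tray []
side case_a [[0.449, 0.222, 0.0], [0.731, -0.184, -0.005], [0.728, 0.194, 0.002]]
side jar [[0.708, -0.005, -0.003]]
[169 140]
16.7833
```

View pics/c4.png

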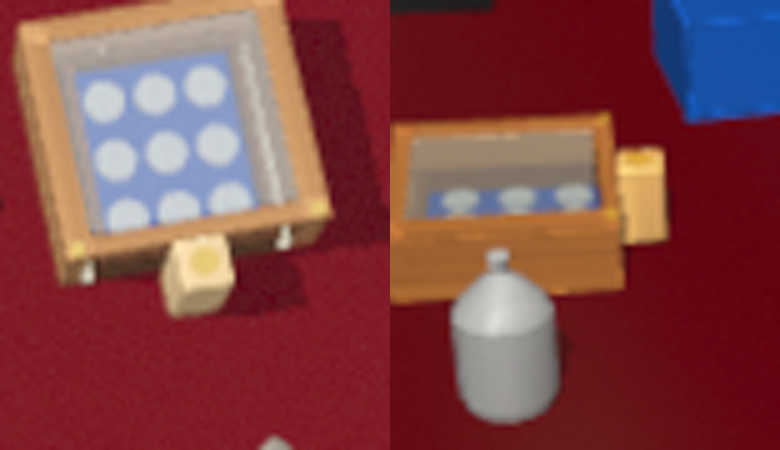

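View pics/top3.png

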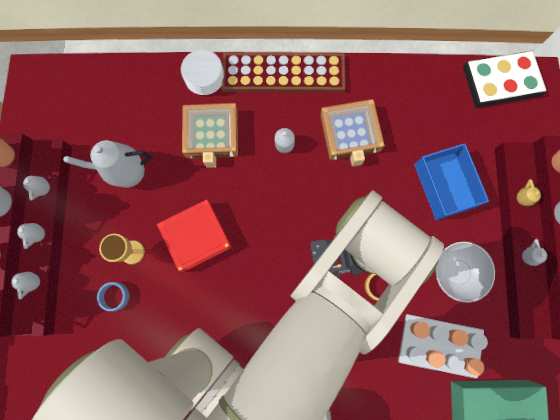

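The tray sits in the right-hand case, with the block at (357,158) in front and all nine coins in their grid. The other things look unmoved. I'll confirm it is fully home with a gentle closed-finger push on the block and a metric check of the block.

```bash
python3 - <<'E'
from h import *
yc=np.radians(9.6); u=np.array([np.cos(yc),np.sin(yc)]); v=np.array([-u[1],u[0]]); C=np.array([.7335,-.1841])
def blk(s,C,u,v):
    hsv=cv2.cvtColor(s["image"],cv2.COLOR_BGR2HSV); c=proj(s,[*(C-.074*u),.05])[0].astype(int)
    P=s["depth"]; yy,xx=np.mgrid[c[1]-9:c[1]+10,c[0]-9:c[0]+10]; W=unproj(s,np.c_[xx.ravel(),yy.ravel()])
    h=hsv[yy.ravel(),xx.ravel()]; k=(W[:,2]>.046)&(W[:,2]<.056)&((W[:,:2]-C)@u<-.055)&(h[:,2]>190)
    L=(W[k,:2]-C)
    return k.sum(),np.round([np.mean(L@u)*1e3,np.mean(L@v)*1e3],1)
s=snapshot("top"); print("block before",blk(s,C,u,v)," other",blk(s,np.array([.729,.193]),np.array([1,0.]),np.array([0,1.])))
hand.command_gripper(0.0)
q=quat(yc,-1); P=lambda d,z:[*(C+d*u),z]
ctrl.movep(P(-.125,.15),q); ctrl.move_linear(P(-.125,.03),vel=.12,guard=8)
g=ctrl.move_linear(P(-.085,.03),vel=.02,guard=10)
print(g,"tcp at",((np.array(telemetry.read_eef_pos())[:2]-C)@u*1e3).round(1),telemetry.read_force())
ctrl.move_linear(P(-.125,.03),vel=.1); ctrl.move_linear(P(-.125,.15),vel=.15)
ctrl.movep([.38,-.15,.28],q)
s=snapshot("top"); print("block after",blk(s,C,u,v)); im=[s["image"][100:190,315:393]]
s=snapshot("side"); im.append(s["image"][140:230,169:247])
cv2.imwrite("pics/c5.png",cv2.resize(np.hstack(im),None,fx=5,fy=5,interpolation=2)); print(telemetry.read_time())
E
```

```text
block before (np.int64(113), array([-73.1,  -0.9]))  other (np.int64(110), array([-74.3,  -1.1]))
True tcp at -99.0 [-0.02969125 -0.45453882  0.27315863]
block after (np.int64(112), array([-73. ,  -0.8]))
24.1167
```

View pics/c5.png

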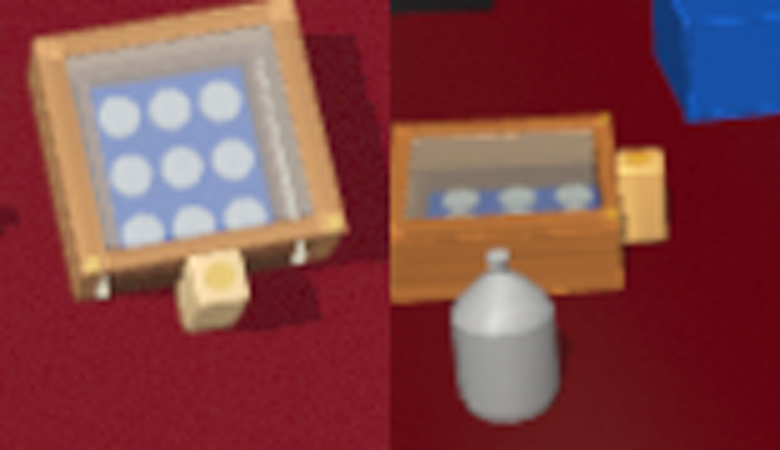

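The 10 N push did not move the block (-73.1 mm before, -73.0 after), so the tray is home. The picture shows it flush and the coins in place. I'll hand in.

```bash
python3 -c "
from h import *
job.close_job()"
```

```text
the job is handed in; nothing more can be done
```

The blue-lined tray is fully home in the empty showcase, the one on the robot's right, and the job is handed in. I gripped the tray by its pull block and dragged it flat along the cloth. I turned it to the case's angle of about 9.6° and slid it in until it met the back wall.

**Last checks:**
- **Fully home:** the slide stopped on contact 0.4 mm short of the home position I had computed. A second 10 N push with closed fingers did not move the block (-73.1 mm before, -73.0 mm after; nominal -74, within calibration error).
- **Coins and surroundings:** all nine coins are still in their grid. The other tray, the jar and the rest look unmoved in the pictures, though part of the bangle was hidden by the arm in the last full view.
- **Robot:** the arm is clear of everything, and the clock read 24.1 s at the last check.
- **Disagreements:** the tray detector did not report the tray once it was inside the case. I relied on the block measurement, the contact stop and the pictures instead.

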